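# Open the latched parts cage in the bicycle workshop

## Task

Open the wire parts cage on the bench: work the thumb lever on top of its gate to lift the latch bar to the slot of the catch, ease it out, and swing the gate wide open (55 degrees or more) without flinging it. Do not force the bar against the catch: the catch's height is not known exactly, so find the slot by feel. Let the latch bar drop back down, leave the gate standing open, and do not disturb the bottle, tape roll and tin.

Things in the scene. Friction and masses are not known exactly. Their poses are not given: they have to be found in the camera images.
- cage: Fixed open-topped wire cage, dark steel posts, 380 mm wide, 170 deep, 185 high. Origin on the bench under the middle of its open front; +x points into the cage, z up. The gate closes the front (cage plane x = 0); hinge line at cage y = -140 mm. The latch-side post (y = +192 mm, 262 mm tall) carries the catch.
- hinge_line (a point): Point on the gate's vertical hinge line, 222 mm above the bench. The wire gate runs 270 mm from it (towards cage +y when shut), 12 mm thick, 22 to 185 mm above the bench. Thumb piece, latch pivot and bar nose lie 110, 190 and 295 mm from this line, in the gate's plane.
- gate (a joint): Gate angle, rad: 0 shut, grows as the gate swings out of the cage front (towards cage -x, counter-clockwise seen from above), stop at 1.7. Hinge friction about 0.12 N m: it stays where it is left. Latched, it has about 3 mm of play at the nose.
- latch (a joint): Latch lever angle, rad: 0 at rest (bar level, on a stop of the gate, not on the catch), grows as the thumb piece is pressed down and the nose rises; stop at 0.42. Falls back to 0 by its own weight; pressing the thumb piece takes about 1 to 4 N.
- pivot (a point): Pivot of the latch lever, in the gate's plane above its top rail, 190 mm from the hinge line, 222 mm above the bench; its axis is the gate's normal. A steel bracket plate holds it from behind, up to 231 mm height.
- thumb (a point): Grip point of the thumb piece, an upright steel plate 8 mm thick (along the gate's normal), 26 mm wide. Top 18 mm above this point; free in front, behind and above, down to the top rail (185 mm). At rest 80 mm from the pivot towards the hinge and 30 mm above it. Pinched front to back from above it can press the lever (it turns between the pads) and swing the gate.
- nose: Nose of the latch bar: steel round, 12 mm diameter, 16 mm long along the gate's normal, at the bar's free end 105 mm from the pivot, away from the hinge; origin at its centre. It stands 3 mm behind the lips of the catch. A force on it above 15 N counts as forcing it.
- catch (a point): Fixed point on the cage at the nose's rest place. The catch here, a dark steel hood, has a lower lip, a 17 mm high slot, then an upper lip 12 mm high under a roof. The nose leaves (to cage -x) only through the slot. Its middle is 10 to 30 mm above this point, not measured: pull the gate out lightly while slowly pressing the thumb piece; it gives way when the nose meets the slot.
- bottle_mid (a point): Bystander: upright bottle, 52 mm diameter, 130 mm high, this point at half height. Leave alone.
- tape_mid (a point): Bystander: pale tape roll lying flat, 90 mm diameter, 24 mm high, this point at its centre. Leave alone.
- tin_mid (a point): Bystander: plain metal tin, 70 mm diameter, 45 mm high, this point at its centre. Leave alone.

How it is judged:
On the way, in this order (a step that is already met when the one before it is completed fails the run):
1. the thumb lever has lifted the bar while the gate is still shut (value of joint latch above 0.05 rad and value of joint gate below 0.03 rad), for 0.1 s.
2. the nose is out of the catch and the gate is swinging open (value of joint gate above 0.2 rad), for 0.1 s.
At the end, for the whole second after the job is handed in: The gate stands still and open by at least 0.95 rad (about 55 degrees), the latch bar is back down (lever below 0.05 rad), and the bottle, tape roll and tin are within 30 mm of where they stood (value of joint gate above 0.95 rad and velocity of joint gate between -0.05 and 0.05 rad/s and value of joint latch below 0.05 rad and distance of each of bottle_mid, tape_mid, tin_mid from where it was at the start of the episode below 0.03 m); the robot touches nothing.
It fails at once if the latch bar's nose is forced against the catch or anything else (above 15 N) (contact force between nose and anything else above 15 N).
It fails at once if the gate is flung (above 2.5 rad/s) (velocity of joint gate above 2.5 rad/s or velocity of joint gate below -2.5 rad/s).
It fails at once if a bystander is disturbed (moved over 30 mm) (distance of any of bottle_mid, tape_mid, tin_mid from where it was at the start of the episode above 0.03 m).
It also fails if it takes over 64 s, if anything falls off the work surface, if the arm or the gripper's body presses on something with over 40 N, if the wrist force passes 120 N, or if a joint passes its speed limit or range.

## Robot

A 7-joint arm with a two-finger parallel gripper is mounted at the origin on the work surface. World frame = base frame: x ahead of the robot, y to its left, z up, the work surface at z = 0. Lengths are in m, angles in rad, forces in N, time in s.
With the tool pointing down it reaches from about 0.35 to 0.9 m from the base axis. Payload 8.1 kg.
Tool frame: the origin (TCP) lies midway between the tips of the shut fingers; the grasp point (between the pads) lies behind it (arm.tcp_to_grasp is the z of the grasp point in the tool frame, in m); z points along the fingers, y is the line along which they close (so a half turn about z gives the same grasp; the last joint's range is limited). The gripper opens to 92 mm and grips with 3 to 60 N. Pads are 19 mm wide; open, the fingers measure 130 mm over their backs; the gripper's body (75 mm by 190 mm) begins 47 mm behind the grasp point.
Start: joints at [1.123, 0.434, 0.025, 1.573, -0.012, 1.134, -0.075], TCP at [0.211, -0.588, 0.188] pointing down, gripper open.
Joint ranges: [-2.62, 2.62], [-0.44, 2.09], [-1.27, 1.32], [0.08, 2.57], [-1.32, 4.46], [0.12, 2], [-2.74, 2.74]. Speed limits (rad/s): [2.22, 2.22, 3.01, 3.01, 3.14, 3.14, 3.14].

## Interface

Orientations are given as a rotation vector (axis times angle).
In Python, from cell import readout, vision, arm gives the robot as it stands.
- The arm moves only by the tool carry_out, never from a script. Its argument "increments" is one flat list of numbers, 6 for each row, row after row: the shift along the world's x, y, z in mm, then the turn, a rotation vector about the world's x, y, z in rad. In form: [tx, ty, tz, wx, wy, wz, tx, ty, tz, wx, wy, wz, ...]. A call has 1 to 20 rows; each row shifts and turns the commanded pose from where the row before left it; what a row does not reach is not made up. A row lasts 1/8 s, in which the tool goes at most 62.5 mm and 10.7 degrees, less where a joint would pass 70% of its speed; a pose out of reach is approached as far as the arm can. A call with a gripper value outside its range is refused whole. "grip" is the closure, from 0 (fully open) to 1 (shut), set as the call begins (left out, the last holds). The fingers move at their own pace and stop on an object; "newtons" is the grip in N (left out, the last holds). Time passes only in rows, so rows that do not move let the fingers close. It gives the time, the measured TCP pose, the force, the opening and the grip force at its end, in the units of the state.
- readout.observe(): the state, without advancing time (a new reading comes with each control period).
- vision.get_image(name): name is "side" or "top" or "wrist"; returns the picture (480x640x3 uint8, red, green, blue); there is no depth.
- vision.calibration(name): a dict with "fov_y" (degrees; the focal length in pixels is half the picture's height over the tangent of half this angle, whatever the lens; pixels are square), "cx", "cy" (the principal point, pixels), "k1" (the pictures are not rectified: a ray, as slopes to the right and down, at radius r is drawn at 1 + k1 r^2 times it, then the intrinsics apply), "pose" (4x4, takes a point from camera to world coordinates). Camera axes: x right, y up, looking along -z (the intrinsics and any distortion apply to the point x, -y, -z); pixel columns grow to the right and rows downward; lengths in m; the calibration is good to about 2 mm. A picture is of the moment at which its call begins: read the wrist's pose just before it. calibration takes no time and is no camera call; for the wrist camera it gives the pose at the moment of the call.
- arm.sign_off(): hands the job in; it is judged then, once.
The state is a dict: "clock": time; "joints": joint angles; "dq": joint speeds; "joint_efforts": joint torques, N m; "position": TCP position; "ee_rot": TCP orientation; "force": force on the tool from outside, world axes, zero at the start; "ft_torque": the same for the moment, N m; "width": opening from 0.0 (shut) to 1.0 (fully open); "gripper_force": force on a finger pad.
Only numpy, scipy, OpenCV 4.12 (cv2) and the standard library are available. Lean on these libraries where they do the work, as an engineer would, in place of code of your own. Each camera call takes 0.05 s, during which the arm holds its last target. There are 200 camera calls.

## Working session

There is one attempt and no reset: what is moved stays moved. The work goes in short steps, Python scripts to look and compute and a tool call to move; the robot and the scene stay as the last step left them, time stands still between calls to the robot, and variables do not carry over. Pictures are saved under pics/ and viewed, at most 10 in all, crops included, and the job is handed in when it is done.

Besides the shell and the picture viewer there is one more tool, called after "Emit:" as name(argument=value, ...) on one line, values as JSON. carry_out: Moves the arm, as the interface text tells. Its arguments: {"type":"object","properties":{"increments":{"type":"array","items":{"type":"number"}},"grip":{"type":"number"},"newtons":{"type":"number"}},"required":["increments"]}

```bash
mkdir -p pics
cat > h.py <<'E'
import numpy as np,cv2
from cell import readout,vision,arm
def ray(c,u,v):
    f=240/np.tan(np.radians(c["fov_y"])/2)
    K=np.array([[f,0,c["cx"]],[0,f,c["cy"]],[0,0,1.]])
    p=cv2.undistortPoints(np.array([[[u,v]]],float),K,np.array([c["k1"],0,0,0,0.]))[0,0] if False else None
    d=np.array([(u-c["cx"])/f,(v-c["cy"])/f]); s=d.copy()
    for _ in range(30): s=d/(1+c["k1"]*(s@s))
    T=np.array(c["pose"]); return T[:3,3],T[:3,:3]@np.array([s[0],-s[1],-1])
def at_z(c,u,v,z):
    o,r=ray(c,u,v); return o+r*(z-o[2])/r[2]
def proj(c,P):
    f=240/np.tan(np.radians(c["fov_y"])/2);T=np.array(c["pose"])
    q=T[:3,:3].T@(np.asarray(P)-T[:3,3]); s=np.array([q[0],-q[1]])/-q[2]
    return s*(1+c["k1"]*(s@s))*f+[c["cx"],c["cy"]]
def snap(n,f):
    im=vision.get_image(n); cv2.imwrite("pics/"+f,im[:,:,::-1]); return im
E
python3 - <<'E'
from h import *
np.set_printoptions(precision=4,suppress=True)
for n in("top","side"):
    snap(n,n+"1.png");print(n,vision.calibration(n))
s=readout.observe();print(s,arm.tcp_to_grasp)
E
```

```text
top {'fov_y': 55.34283918626236, 'cx': 313.29798471587156, 'cy': 238.3181507919798, 'k1': -0.001805141825555575, 'pose': array([[-0.0167,  0.9829, -0.1833,  0.3534],
       [-0.9999, -0.0168,  0.0009,  0.019 ],
       [-0.0022,  0.1833,  0.9831,  1.2921],
       [ 0.    ,  0.    ,  0.    ,  1.    ]])}
side {'fov_y': 43.47034191476394, 'cx': 320.90421400436844, 'cy': 239.32712038210735, 'k1': 0.04764321611830976, 'pose': array([[-0.8719,  0.3645, -0.3271,  0.0148],
       [-0.4897, -0.6506,  0.5804,  0.9714],
       [-0.0013,  0.6662,  0.7458,  1.3674],
       [ 0.    ,  0.    ,  0.    ,  1.    ]])}
{'clock': 0.1, 'joints': array([ 1.1234,  0.4351,  0.025 ,  1.574 , -0.0116,  1.134 , -0.0751]), 'dq': array([-0.0006, -0.0012,  0.001 , -0.0023, -0.0006, -0.001 ,  0.0006]), 'joint_efforts': array([  0.0046, -66.913 ,   0.9888, -31.5144,  -0.0604,   0.0375,
         0.0001]), 'position': array([ 0.211 , -0.5878,  0.1875]), 'ee_rot': array([-3.0937, -0.5385,  0.0005]), 'force': array([-0.497 ,  0.5576, -0.1831]), 'ft_torque': array([ 0.0149,  0.0248, -0.0402]), 'gripper_force': 0.0, 'width': 1.0028131636578905} -0.0188
```

View pics/top1.png

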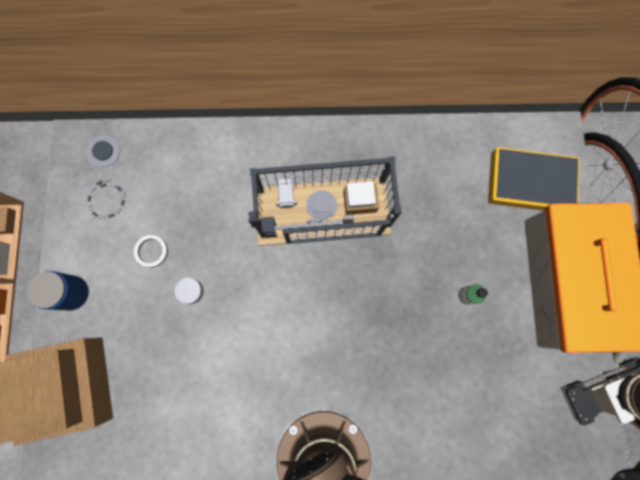

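View pics/side1.png

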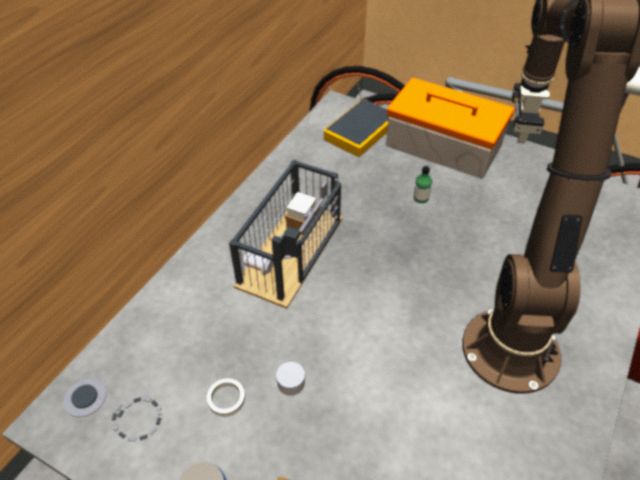

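The top view shows the cage at about (250–400, 158–245), with the latch-side hood near (266,227). The bottle is at (475,294), the tape at (150,250) and the tin at (188,291). The side view matches: hood at (287,243). Next I'll zoom in on the cage.

Run:
```python
from h import *
a=cv2.imread("pics/top1.png")[150:255,240:410]; b=cv2.imread("pics/side1.png")[155:310,225:350]
a=cv2.resize(a,None,fx=4.5,fy=4.5,interpolation=cv2.INTER_CUBIC)
cv2.imwrite("pics/topc.png",a)
b=cv2.resize(b,None,fx=3.8,fy=3.8,interpolation=cv2.INTER_CUBIC)
cv2.imwrite("pics/sidec.png",b)
```

```text
(no output)
```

View pics/topc.png

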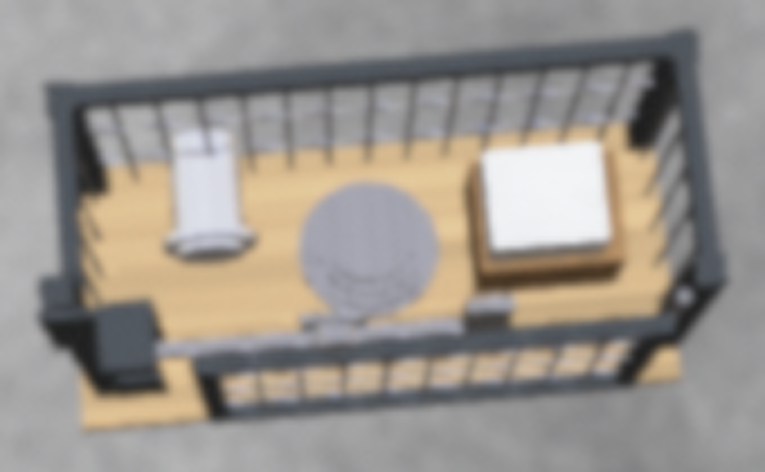

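View pics/sidec.png

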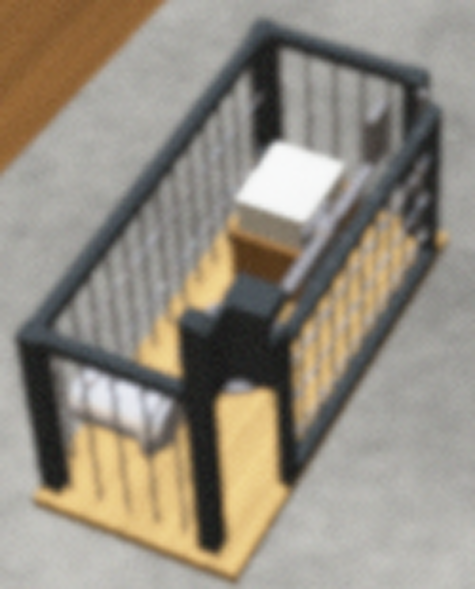

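The crops show the thumb plate's top at about (490,300) in the top crop and (378,105) in the side crop. The latch post top is at (58,292) and (197,320). The back post tops are at (62,92) and (682,45) in the top crop, and (37,333) and (264,27) in the side crop.

```bash
cat > fit.py <<'E'
from h import *
from scipy.optimize import least_squares
np.set_printoptions(precision=4,suppress=True)
T=lambda x,y:(240+x/4.5,150+y/4.5); S=lambda x,y:(225+x/3.8,155+y/3.8)
obs=[("top",(0,-.03,.270),T(490,300)),("top",(0,.192,.262),T(58,292)),("top",(.165,.187,.185),T(64,92)),("top",(.165,-.187,.185),T(680,48)),
("side",(0,-.03,.270),S(378,107)),("side",(0,.192,.262),S(198,322)),("side",(.165,.187,.185),S(38,336)),("side",(.165,-.187,.185),S(264,30))]
C={n:vision.calibration(n) for n in("top","side")}
def W(p,q):
    c,s=np.cos(p[2]),np.sin(p[2]);return np.array([p[0]+c*q[0]-s*q[1],p[1]+s*q[0]+c*q[1],q[2]])
f=lambda p:np.concatenate([proj(C[n],W(p,q))-o for n,q,o in obs])
r=least_squares(f,[.6,0,0],loss="soft_l1")
E
python3 - <<'E'
from fit import *
print(r.x,"\n",f(r.x).reshape(-1,2))
for n,q,o in obs: print(n,q,at_z(C[n],*o,q[2]),W(r.x,q))
print("hinge",W(r.x,(0,-.14,.222)),"thumb",W(r.x,(0,-.03,.252)))
E
```

```text
[ 0.5882 -0.033   0.0764] 
 [[-0.5842  1.1401]
 [-0.8132 12.4972]
 [-0.5692 -0.4471]
 [ 9.19   -3.8242]
 [-1.3266 -0.6507]
 [ 8.1186  1.1813]
 [-3.4109 -4.0752]
 [ 0.7199 -7.7142]]
top (0, -0.03, 0.27) [ 0.5931 -0.0644  0.27  ] [ 0.5904 -0.0629  0.27  ]
top (0, 0.192, 0.262) [0.603  0.1568 0.262 ] [0.5735 0.1584 0.262 ]
top (0.165, 0.187, 0.185) [0.7372 0.1646 0.185 ] [0.7384 0.166  0.185 ]
top (0.165, -0.187, 0.185) [ 0.7571 -0.183   0.185 ] [ 0.7669 -0.2069  0.185 ]
side (0, -0.03, 0.27) [ 0.5861 -0.0624  0.27  ] [ 0.5904 -0.0629  0.27  ]
side (0, 0.192, 0.262) [0.593  0.1649 0.262 ] [0.5735 0.1584 0.262 ]
side (0.165, 0.187, 0.185) [0.7224 0.1734 0.185 ] [0.7384 0.166  0.185 ]
side (0.165, -0.187, 0.185) [ 0.7508 -0.1758  0.185 ] [ 0.7669 -0.2069  0.185 ]
hinge [ 0.5988 -0.1726  0.222 ] thumb [ 0.5904 -0.0629  0.252 ]
```

Emit:
carry_out(increments=[0,0,55,0,0,0,0,0,55,0,0,0,0,0,60,0,0,0,24,35,0,0,0,0.086,24,35,0,0,0,0.086,24,35,0,0,0,0.086,24,35,0,0,0,0.086,24,35,0,0,0,0.086,24,35,0,0,0,0.086,24,35,0,0,0,0.086,24,35,0,0,0,0.086,24,35,0,0,0,0.086,24,35,0,0,0,0.086,24,35,0,0,0,0.086,24,35,0,0,0,0.086,24,35,0,0,0,0.086,24,35,0,0,0,0.086,24,35,0,0,0,0.086,0,0,0,0,0,0,0,0,0,0,0,0])

```text
clock: 2.6
position: [0.5709, -0.0639, 0.3578]
ee_rot: [-2.15, -2.29, 0.002]
force: [0.0, -0.1, -0.5]
width: 1.003
gripper_force: 0.0
```

Run:
```python
from h import *
np.set_printoptions(precision=4,suppress=True)
import pickle
c=vision.calibration("wrist");snap("wrist","w1.png");pickle.dump(c,open("w1.pkl","wb"))
s=readout.observe();print(s["position"],s["ee_rot"],s["joints"],s["force"],c)
for q in[(.59,-.063,.252),(.588,-.033,.185),(.57,.125,.262)]:print(proj(c,q))
```

```text
[ 0.5708 -0.0645  0.358 ] [ 2.1517  2.289  -0.0015] [ 0.3717  0.3109 -0.494   1.3746  0.1467  1.4928 -0.0518] [ 0.2951 -0.6043 -0.3613] {'fov_y': 59.671481661983506, 'cx': 321.4963961942554, 'cy': 241.7845172156461, 'k1': -0.09953503864193616, 'pose': array([[ 0.998 , -0.0608, -0.0186,  0.565 ],
       [ 0.0635,  0.9497,  0.3067,  0.0188],
       [-0.001 , -0.3073,  0.9516,  0.5549],
       [ 0.    ,  0.    ,  0.    ,  1.    ]])}
[348.1778 223.2501]
[344.1398 170.3163]
[340.6604 -62.7208]
```

View pics/w1.png

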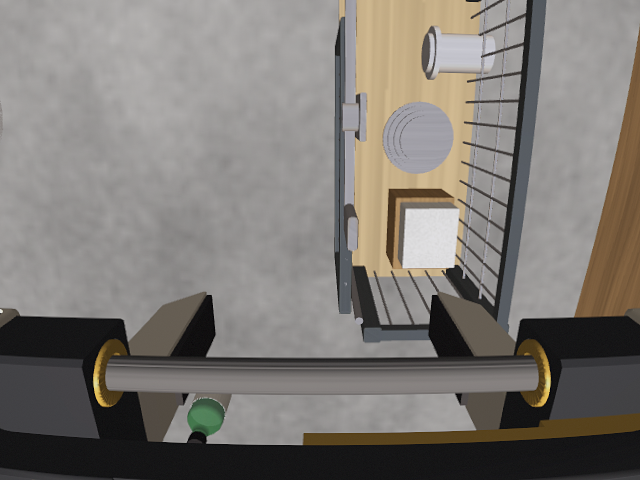

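The wrist view shows the gate's top rail at columns 335–352 running vertically, the pivot bracket at about (355,118), the hinge end at (345,310), and the thumb plate at about (351,205–248). One zoom for exact pixels.

Run:
```python
import cv2
a=cv2.imread("pics/w1.png")[190:330,310:400]
b=cv2.imread("pics/w1.png")[0:140,310:400]
cv2.imwrite("pics/w1c.png",cv2.hconcat([cv2.resize(x,None,fx=4.2,fy=4.2,interpolation=cv2.INTER_CUBIC) for x in(b,a)]))
```

```text
(no output)
```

View pics/w1c.png

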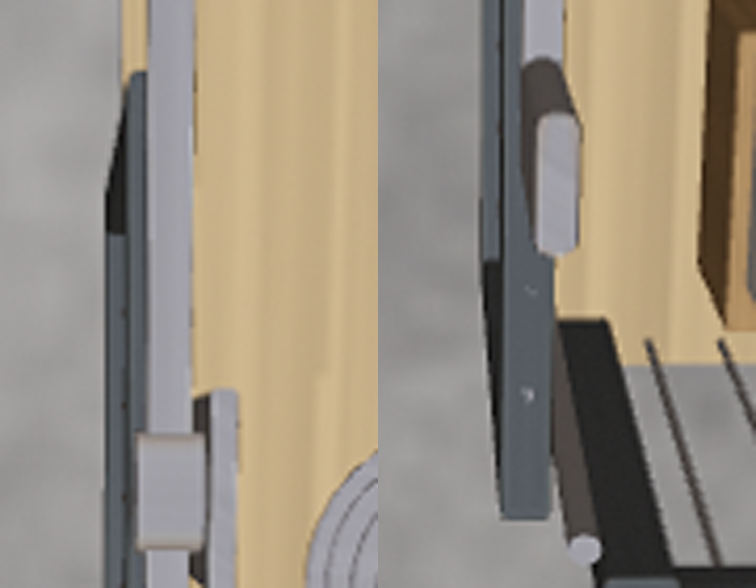

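Run:
```python
from h import *
import pickle
np.set_printoptions(precision=4,suppress=True)
c=pickle.load(open("w1.pkl","rb"))
P=lambda u,v,z:at_z(c,u,v,z)
print("thumb top",P(352.9,233.5,.27),P(352.9,216.7,.27),P(352.9,250.7,.27), "w",P(347.8,233,.27),P(358.1,233,.27))
a,b=P(350.5,1,.228),P(350.5,100,.228);print("bar",a,b,np.arctan2(-(a-b)[0],(a-b)[1]))
for z in(.2,.222):print("hinge pin",P(359.3,321,z))
a,b=P(345.,207,.185),P(345.7,310,.185);print("rail L",P(310+(128-0)/4.2,20,.185),P(310+(501-378)/4.2,190+515/4.2,.185), P(310+(550-378)/4.2,190+515/4.2,.185))
R=cv2.Rodrigues(readout.observe()["ee_rot"])[0];print(R)
C=vision.calibration("top")
for n,u,v,z in(("bottle",475,294,.07),("tape",150,250,.02),("tin",188,291,.045)):print(n,at_z(C,u,v,z))
```

```text
thumb top [ 0.5925 -0.0655  0.27  ] [ 0.5914 -0.0532  0.27  ] [ 0.5936 -0.0784  0.27  ] w [ 0.5888 -0.0653  0.27  ] [ 0.5962 -0.0648  0.27  ]
bar [0.5806 0.095  0.228 ] [0.586 0.026 0.228] 0.07793259414550843
hinge pin [ 0.613  -0.1725  0.2   ]
hinge pin [ 0.61   -0.1607  0.222 ]
rail L [0.5756 0.0898 0.185 ] [ 0.5944 -0.1726  0.185 ] [ 0.6059 -0.1718  0.185 ]
[[-0.0618  0.9981 -0.0006]
 [ 0.9981  0.0618 -0.0008]
 [-0.0007 -0.0007 -1.    ]]
bottle [ 0.4237 -0.4088  0.07  ]
tape [0.565  0.4783 0.02  ]
tin [0.4463 0.3605 0.045 ]
```

Thumb plate is at (0.5925, −0.0655). It measures 25×7.4 mm against a true 26×8, yaw is about 0.075, and the hinge end agrees. Going down around it.

Emit:
carry_out(increments=[21.5,-1.2,0,0,0,0.013,0,0,-35,0,0,0,0,0,-35,0,0,0,0,0,-35,0,0,0,0,0,-18,0,0,0,0,0,0,0,0,0,0,0,0,0,0,0])

```text
clock: 3.52
position: [0.5931, -0.0652, 0.2364]
ee_rot: [2.135, 2.303, 0.001]
force: [-0.0, -1.2, 0.7]
width: 1.004
gripper_force: 0.0
```

Run:
```python
from h import *
np.set_printoptions(precision=4,suppress=True)
c=vision.calibration("wrist");im=snap("wrist","w2.png")
s=readout.observe();print(s["position"],s["ee_rot"],s["force"])
cv2.imwrite("pics/w2c.png",cv2.resize(im[200:440,150:480,::-1],None,fx=2.2,fy=2.2))
```

```text
[ 0.5933 -0.065   0.2366] [2.1343 2.3029 0.0016] [ 0.1032 -0.165  -0.1694]
```

View pics/w2c.png

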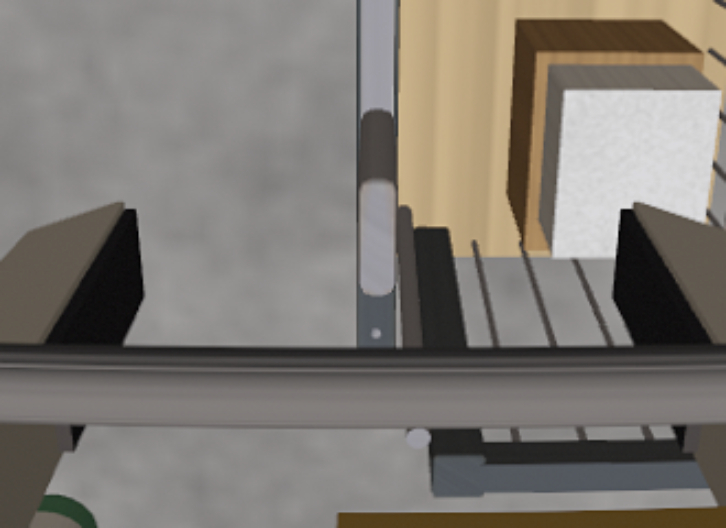

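The thumb plate (column 378) sits midway between the pads (140 and 617). Closing.

Emit:
carry_out(increments=[0,0,-2,0,0,0,0,0,0,0,0,0,0,0,0,0,0,0,0,0,0,0,0,0,0,0,0,0,0,0,0,0,0,0,0,0,0,0,0,0,0,0,0,0,0,0,0,0], grip=1, newtons=15)

```text
clock: 4.58
position: [0.5927, -0.0644, 0.2332]
ee_rot: [2.134, 2.305, 0.0]
force: [0.2, -0.9, 0.0]
width: 0.177
gripper_force: 0.0
```

Emit:
carry_out(increments=[0,0,0,0,0,0,0,0,0,0,0,0,0,0,0,0,0,0,0,0,0,0,0,0])

```text
clock: 5.08
position: [0.5927, -0.0644, 0.2332]
ee_rot: [2.134, 2.305, 0.0]
force: [0.2, -0.2, -0.2]
width: 0.008
gripper_force: 0.0
```

The opening went to zero, so the pads missed the plate. Looking.

Run:
```python
from h import *
np.set_printoptions(precision=4,suppress=True)
im=snap("wrist","w3.png")
s=readout.observe();print(s["position"],s["ee_rot"],s["force"],s["width"])
cv2.imwrite("pics/w3c.png",cv2.resize(im[150:420,200:460,::-1],None,fx=2.2,fy=2.2))
c=vision.calibration("wrist");R=cv2.Rodrigues(s["ee_rot"])[0]
print(proj(c,s["position"]),proj(c,s["position"]+R@[0,0,-.0188]),proj(c,(.5925,-.0655,.27)))
```

```text
[ 0.5927 -0.0644  0.2332] [2.1344 2.3052 0.    ] [-0.2672 -0.4153  0.0623] 0.003254745826822501
[323.0151 277.76  ] [323.1566 293.3795] [322.6225 313.3945]
```

View pics/w3c.png

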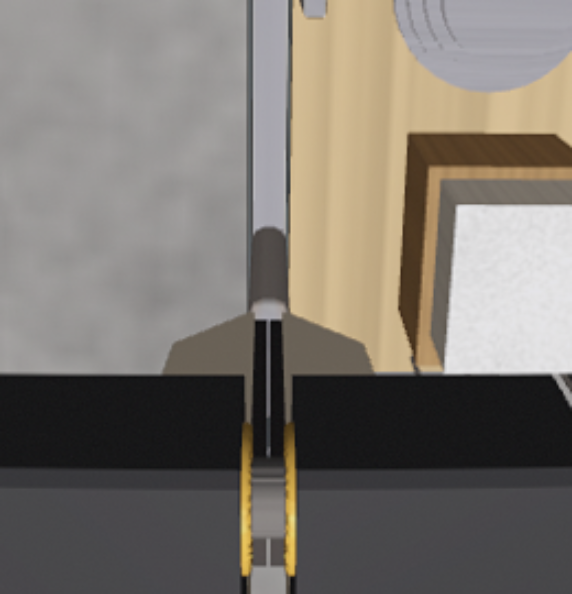

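Run:
```python
from h import *
import pickle
np.set_printoptions(precision=4,suppress=True)
c1=pickle.load(open("w1.pkl","rb")); c=vision.calibration("wrist")
s=readout.observe()
import copy
# w2 pose: same orientation, 3.2mm higher
c2=copy.deepcopy(c); c2["pose"]=np.array(c["pose"]); c2["pose"][:3,3]+=np.array([.5933,-.065,.2366])-s["position"]
def tri(a,b):
    A=[];B=[]
    for cc,u,v in(a,b):
        o,d=ray(cc,u,v);d/=np.linalg.norm(d);M=np.eye(3)-np.outer(d,d);A.append(M);B.append(M@o)
    return np.linalg.lstsq(np.vstack(A),np.hstack(B),rcond=None)[0]
# near & far edge of thumb top ; w2 crop (378,180),(378,295)
w2=lambda x,y:(150+x/2.2,200+y/2.2)
print("near edge",tri((c1,352.9,216.7),(c2,)+w2(378,181)))
print("far edge",tri((c1,352.9,250.7),(c2,)+w2(378,295)))
print("hinge pin",tri((c1,359.3,321),(c2,)+w2(418,438)))
T=vision.calibration("top");S=vision.calibration("side")
print("top/side",tri((T,348.9,216.7),(S,324.5,183.2)))
# visible tip edge
o,d=ray(c,322,293)
for y in(-.055,-.0644):print("tip",o+d*(y-o[1])/d[1])
print(c["pose"],s["position"])
for z in(.2,.233,.252,.27):print(z,proj(c,(.5927,-.055,z)))
```

```text
near edge [ 0.5916 -0.0534  0.2692]
far edge [ 0.5937 -0.0787  0.2691]
hinge pin [ 0.615  -0.1808  0.1846]
top/side [ 0.591  -0.0656  0.2662]
tip [ 0.5914 -0.055   0.2721]
tip [ 0.5922 -0.0644  0.2518]
[[ 0.997  -0.0738 -0.0239  0.5855]
 [ 0.0775  0.9489  0.3059  0.0181]
 [ 0.0001 -0.3069  0.9518  0.4304]
 [ 0.      0.      0.      1.    ]] [ 0.5927 -0.0644  0.2332]
0.2 [324.0713 240.3755]
0.233 [324.4619 260.3033]
0.252 [324.7436 274.7156]
0.27 [325.0628 291.0852]
```

The pixel rows put the visible fingertips at z≈0.27, level with the thumb's top, although the TCP reads 0.233. I'll test by feel: with the fingers shut, a small step down should meet the thumb's spring force if the tips are on top of it.

Emit:
carry_out(increments=[0,0,-2,0,0,0,0,0,-1,0,0,0,0,0,0,0,0,0])

```text
clock: 5.5
position: [0.593, -0.0652, 0.2305]
ee_rot: [2.135, 2.304, -0.0]
force: [-0.0, -3.3, 3.7]
width: 0.008
gripper_force: 2.1
```

Run:
```python
from h import *
np.set_printoptions(precision=4,suppress=True)
s=readout.observe();print(s["position"],s["force"],s["width"],s["gripper_force"])
c=vision.calibration("side");im=snap("side","s2.png")
p=s["position"];u=proj(c,p);v=proj(c,p+[0,0,.037]);print(u,v,proj(c,(.5925,-.0655,.27)))
x,y=np.int32(u)
b=cv2.resize(im[y-70:y+40,x-70:x+70,::-1],None,fx=5,fy=5,interpolation=cv2.INTER_CUBIC)
for q,col in((u,(0,0,255)),(v,(0,255,0))):
    k=(q-[x-70,y-70])*5; k=tuple(np.int32(k)); cv2.line(b,(k[0]+30,k[1]),(k[0]+120,k[1]),col,1)
cv2.imwrite("pics/s2c.png",b)
```

```text
[ 0.593  -0.0652  0.2305] [-0.0469 -3.288   3.723 ] 0.00791650033450528 2.0750320551451296
[322.7208 192.3969] [322.7348 182.3711] [322.9446 181.6767]
```

View pics/s2c.png

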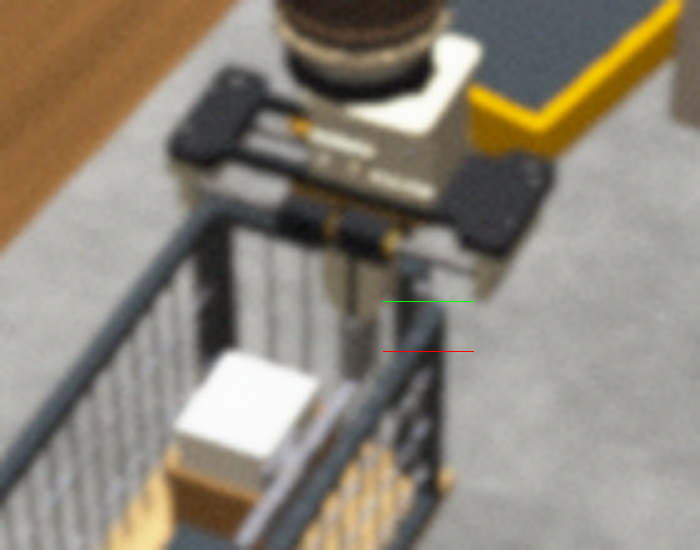

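The side view and the 3.7 N reaction confirm it: the tips rest on top of the thumb plate (green line). They are about 37 mm above the reported TCP, so the z reading has that offset. Backing off, opening, and going deeper.

Emit:
carry_out(increments=[0,0,6,0,0,0,0,0,0,0,0,0,0,0,0,0,0,0,0,0,0,0,0,0,0,0,0,0,0,0,0,0,0,0,0,0,0,0,0,0,0,0,0,0,0,0,0,0,0,0,-10,0,0,0,0,0,-10,0,0,0,0,0,-10,0,0,0,0,0,-7,0,0,0,0,0,0,0,0,0], grip=0)

```text
clock: 7.18
position: [0.5923, -0.0645, 0.1985]
ee_rot: [-2.134, -2.305, 0.001]
force: [0.0, -0.5, -0.2]
width: 1.003
gripper_force: 0.0
```

Emit:
carry_out(increments=[0,0,0,0,0,0,0,0,0,0,0,0,0,0,0,0,0,0,0,0,0,0,0,0,0,0,0,0,0,0,0,0,0,0,0,0,0,0,0,0,0,0,0,0,0,0,0,0,0,0,0,0,0,0,0,0,0,0,0,0], grip=1, newtons=15)

```text
clock: 8.43
position: [0.5927, -0.0644, 0.1992]
ee_rot: [-2.135, -2.305, -0.0]
force: [-1.3, 0.3, 0.7]
width: 0.088
gripper_force: 15.0
```

Gripped: opening 8.1 mm, side forces small. Now pressing to θ≈0.065 without pulling.

Emit:
carry_out(increments=[0,-0.4,-1.3,0,0,0,0,-0.4,-1.3,0,0,0,0,-0.4,-1.3,0,0,0,0,-0.4,-1.3,0,0,0,0,0,0,0,0,0,0,0,0,0,0,0])

```text
clock: 9.18
position: [0.5928, -0.0663, 0.194]
ee_rot: [2.134, 2.305, -0.0]
force: [-1.5, -1.7, 5.2]
width: 0.091
gripper_force: 15.0
```

Emit:
carry_out(increments=[-1,-0.1,0,0,0,0,-1,-0.1,0,0,0,0,0,0,0,0,0,0,0,0,0,0,0,0])

```text
clock: 9.68
position: [0.5919, -0.0663, 0.1943]
ee_rot: [2.133, 2.304, 0.002]
force: [5.2, -2.3, 1.2]
width: 0.085
gripper_force: 15.0
```

Emit:
carry_out(increments=[-0.5,0,-0.7,0,0,0,0,-0.2,-0.7,0,0,0,0,-0.2,-0.7,0,0,0,0,-0.2,-0.7,0,0,0])

```text
clock: 10.18
position: [0.592, -0.0668, 0.1922]
ee_rot: [2.132, 2.303, 0.004]
force: [5.1, -1.5, 5.2]
width: 0.085
gripper_force: 15.0
```

Emit:
carry_out(increments=[0,-0.2,-0.7,0,0,0,0,-0.2,-0.7,0,0,0,0,-0.2,-0.7,0,0,0,0,-0.2,-0.7,0,0,0])

```text
clock: 10.68
position: [0.5913, -0.0677, 0.189]
ee_rot: [2.133, 2.304, 0.002]
force: [3.2, -2.3, 4.6]
width: 0.081
gripper_force: 15.0
```

Emit:
carry_out(increments=[-0.5,0,0,0,0,0,0,0,0,0,0,0])

```text
clock: 10.92
position: [0.5904, -0.0678, 0.1889]
ee_rot: [2.133, 2.304, 0.001]
force: [2.8, -2.3, 5.9]
width: 0.09
gripper_force: 15.1
```

Emit:
carry_out(increments=[-0.7,0,0,0,0,0,-0.7,0,0,0,0,0,0,0,0,0,0,0])

```text
clock: 11.3
position: [0.5888, -0.068, 0.1887]
ee_rot: [2.134, 2.304, 0.001]
force: [4.1, -3.8, 5.0]
width: 0.086
gripper_force: 15.2
```

The gate is giving way in the slot: the thumb has moved about 3.5 mm, well past the play, and the force stays low. Easing out along the arc at this height.

Emit:
carry_out(increments=[-1.6,-0.2,0,0,0,0.02,-1.6,-0.2,0,0,0,0.015,-1.6,-0.2,0,0,0,0.015,0,0,0,0,0,0])

```text
clock: 11.8
position: [0.5838, -0.0687, 0.1887]
ee_rot: [2.076, 2.357, 0.0]
force: [2.8, -3.6, 4.7]
width: 0.088
gripper_force: 15.1
```

Run:
```python
from h import *
p=readout.observe()["position"];c=np.array([.6008,-.1752]);d=p[:2]-c;r=np.hypot(*d);a=np.arctan2(d[1],d[0]);print(r,a,a-1.646)
A=a+np.cumsum([0]+[.03]*4+[.05]*20)
P=np.c_[np.cos(A),np.sin(A)]*r*1000
print(np.round(np.diff(P,axis=0),1).tolist()); print(readout.observe()["joints"].round(2))
```

```text
0.10788358768065517 1.7292900525265917 0.08329005252659183
[[-3.2, -0.6], [-3.2, -0.7], [-3.1, -0.7], [-3.1, -0.8], [-5.1, -1.6], [-5.1, -1.9], [-5.0, -2.1], [-4.8, -2.4], [-4.7, -2.6], [-4.6, -2.8], [-4.4, -3.1], [-4.3, -3.3], [-4.1, -3.5], [-3.9, -3.7], [-3.7, -3.9], [-3.5, -4.1], [-3.3, -4.2], [-3.1, -4.4], [-2.9, -4.5], [-2.7, -4.7], [-2.4, -4.8], [-2.2, -4.9], [-1.9, -5.0], [-1.7, -5.1]]
[ 0.38  0.42 -0.5   1.64  0.22  1.14 -0.05]
```

Emit:
carry_out(increments=[-3.2,-0.7,0,0,0,0.03,-3.2,-0.8,0,0,0,0.03,-3.1,-0.8,0,0,0,0.03,-3.1,-0.8,0,0,0,0.03,-5.1,-1.6,0,0,0,0.05,0,0,0,0,0,0])

```text
clock: 12.55
position: [0.5654, -0.0733, 0.1885]
ee_rot: [-1.868, -2.526, 0.001]
force: [3.0, -3.6, 5.4]
width: 0.089
gripper_force: 15.2
```

Emit:
carry_out(increments=[-5.1,-1.9,0,0,0,0.05,-5.0,-2.1,0,0,0,0.05,-4.8,-2.4,0,0,0,0.05,-4.7,-2.6,0,0,0,0.05,-4.6,-2.8,0,0,0,0.05,-4.4,-3.1,0,0,0,0.05,-4.3,-3.3,0,0,0,0.05,-4.1,-3.5,0,0,0,0.05,-3.9,-3.7,0,0,0,0.05,0,0,0,0,0,0])

```text
clock: 13.8
position: [0.5249, -0.0984, 0.1885]
ee_rot: [1.258, 2.878, 0.0]
force: [3.9, -1.7, 5.0]
width: 0.089
gripper_force: 15.1
```

Emit:
carry_out(increments=[-3.7,-3.9,0,0,0,0.05,-3.5,-4.1,0,0,0,0.05,-3.3,-4.2,0,0,0,0.05,-3.1,-4.4,0,0,0,0.05,-2.9,-4.5,0,0,0,0.05,-2.7,-4.7,0,0,0,0.05,-2.4,-4.8,0,0,0,0.05,-2.2,-4.9,0,0,0,0.05,-1.9,-5.0,0,0,0,0.05,-1.7,-5.1,0,0,0,0.05,0,0,0,0,0,0])

```text
clock: 15.18
position: [0.4977, -0.1434, 0.1884]
ee_rot: [-0.508, -3.1, -0.001]
force: [3.1, 0.3, 4.7]
width: 0.089
gripper_force: 15.0
```

Gate is at about 1.2 rad. Letting the lever back up, then releasing.

Emit:
carry_out(increments=[-0.5,0.1,2,0,0,0,-0.5,0.1,2,0,0,0,-0.6,0.2,2,0,0,0,-0.6,0.2,2,0,0,0,-0.4,0.1,2,0,0,0,0,0,0.5,0,0,0,0,0,0,0,0,0])

```text
clock: 16.05
position: [0.4937, -0.143, 0.1984]
ee_rot: [-0.506, -3.098, -0.0]
force: [-4.0, 3.8, -2.2]
width: 0.089
gripper_force: 15.0
```

Emit:
carry_out(increments=[0,0,0,0,0,0,0,0,0,0,0,0,0,0,0,0,0,0,0,0,0,0,0,0,0,0,0,0,0,0,0,0,0,0,0,0,0,0,0,0,0,0,0,0,0,0,0,0], grip=0)

```text
clock: 17.05
position: [0.4949, -0.1432, 0.1989]
ee_rot: [-0.506, -3.1, -0.0]
force: [0.2, -0.5, -0.2]
width: 0.913
gripper_force: 0.0
```

Emit:
carry_out(increments=[0,0,20,0,0,0,0,0,40,0,0,0,0,0,50,0,0,0,0,0,50,0,0,0,0,0,0,0,0,0,0,0,0,0,0,0])

```text
clock: 17.8
position: [0.4947, -0.1433, 0.3583]
ee_rot: [-0.507, -3.1, 0.0]
force: [0.2, -1.1, -1.0]
width: 0.999
gripper_force: 0.0
```

Run:
```python
from h import *
s=readout.observe();print(s["position"],s["width"],s["force"])
im=snap("wrist","f.png");a=snap("top","ft.png")
cv2.imwrite("pics/fc.png",cv2.resize(cv2.hconcat([im[:,:,::-1],a[:,:,::-1]]),(800,300)))
```

```text
[ 0.49465189 -0.14330006  0.35831411] 0.9988569743173119 [ 0.1903742  -1.05003167 -0.99050403]
```

View pics/fc.png

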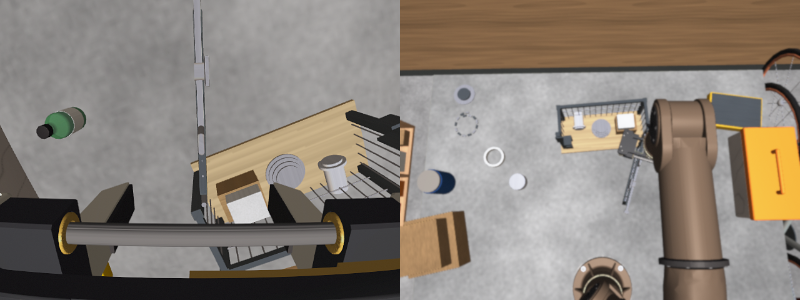

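The gate stands open at about 70°. The gripper is clear above it, and the bottle, tape roll and tin are upright where they were.

```bash
python3 -c "
from cell import arm;print(arm.sign_off())"
```

```text
the job is handed in; nothing more can be done
None
```

The gate stands open at about 1.2 rad (roughly 68°), the latch lever was let back up before release, the bystanders look undisturbed, and the job is handed in; no verdict was returned.

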